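# Slide a mounted lino block under the height gauge

### The job

Check the larger, rectangular mounted lino block in the low steel height gauge: push it with the fingertips along the bench, narrow end first, in at the open side and under the bridge until that end sits square against the stop on the far side. It must stay flat on the bench the whole way, never lifted or tipped, and the square block, gouge and ink jar stay where they are; leave it there and take the hand away.

Things in the scene. Friction and masses are not known exactly. Their poses are not given: they have to be found in the camera images.
- block: The block to check: a plywood board faced with grey lino with a round carved motif, lying lino up on the bench. 90 mm wide (its x), 120 mm long (its y), 22.5 mm high, about 0.22 kg (varies), slides with dry friction. Origin: centre of its underside; z up. Its two ends are alike (both short ends, local +y and -y, are 120 mm apart; either may lead).
- gauge: Low bare-steel bridge screwed to the bench; it never moves, but its place and direction vary. Origin: bench level under the middle of the bridge. The passage runs along its y; the block enters from the open +y side and slides on the bench itself (no base plate). Uprights leave 104 mm between them (x -52 to +52). Feet 6 mm high, 200 mm overall in x. A home block has its centre at this origin.
- gauge_mouth (a point): Middle of the bridge's lower edge on the entry side, 26 mm above the bench. The crossbar is 50 mm deep (gauge y +25 to -25 mm); its top is 38 mm above the bench, two screw heads reach 44 mm. A home block sticks out 35 mm on this side.
- gauge_stop (a point): Middle of the stop's near face, at bench level (gauge y = -60 mm). The stop bar is 16 mm high; side rails 14 mm high join it to the uprights.
- thick_block: Another mounted lino block, square and thicker: 75 x 75 x 38 mm, too high for the gauge; leave alone. Origin: centre of its underside.
- gouge: Loose lino gouge with a pear-shaped wooden handle, lying along its y: 130 mm long, 26 mm thick. Origin: on the bench under its middle, blade to +y. Leave alone.
- ink_jar: Glass ink jar with black cap, 68 mm diameter, 75 mm high. Origin: centre of its underside. Leave alone.
There are look-alikes about, which are no part of the job. What is shaped like the gauge but yellow is not meant.

How it is judged:
By the outcome, as a careful person would: the job done as asked, in the order asked, and still so for the second after the job is handed in, with the robot touching nothing.
It also fails if it takes over 64 s, if anything falls off the work surface, if the arm or the gripper's body presses on something with over 40 N, if the wrist force passes 120 N, or if a joint passes its speed limit or range.

### The arm

A 7-joint arm with a two-finger parallel gripper is mounted at the origin on the work surface. World frame = base frame: x ahead of the robot, y to its left, z up, the work surface at z = 0. Lengths are in mm, angles in rad, forces in N, time in s.
With the tool pointing down it reaches from about 425 to 1025 mm from the base axis. Payload 3.6 kg.
Tool frame: the origin (TCP) lies at the centre of the arm's flange, where the gripper is bolted on; the fingertips stand 173 mm ahead of it and the grasp point (between the pads) lies 155 mm ahead of it; z points along the fingers, y is the line along which they close (so a half turn about z gives the same grasp; the last joint's range is limited). The gripper opens to 85 mm and grips with 20 to 120 N. Pads are 22 mm wide; open, the fingers measure 114 mm over their backs; the gripper's body (76 mm by 85 mm) begins 54 mm behind the grasp point. The pads swing forward as they close: fully open they stand 13 mm farther back than shut.
Start: joints at [-1.286, 0.591, 0.048, 1.609, -0.033, 0.943, -0.034], TCP at [268.101, 673.611, 404.702] pointing down, gripper open.
Joint ranges: [-2.69, 2.69], [-0.47, 2.24], [-1.27, 1.36], [0.19, 2.51], [-1.53, 4.68], [0.08, 2.07], [-3.09, 3.09]. Speed limits (rad/s): [2.57, 2.57, 3.14, 3.14, 3.14, 3.14, 3.14].

### API

Orientations are given as a unit quaternion [w, x, y, z].
In Python, from cell import robot gives the robot as it stands.
- The arm moves only by the tool arm_command, never from a script. Its argument "deltas" is a list of rows, each an object of numbers: "x", "y", "z": the shift along the tool's x, y, z in mm; "ax", "ay", "az": the turn, a rotation vector about the tool's x, y, z in rad. In form: [{"x": .., "y": .., "z": .., "ax": .., "ay": .., "az": ..}, ...]. A call has exactly 10 rows; each row shifts and turns the commanded pose from where the row before left it, along the tool's axes as they then stand; what a row does not reach is not made up. A row lasts 1/8 s, in which the tool goes at most 62.5 mm and 10.7 degrees, less where a joint would pass 70% of its speed; a pose out of reach is approached as far as the arm can. A call is refused whole if a number of a shift passes 62.5 or a number of a turn 0.188, either way. A call with a gripper value outside its range is refused whole. "gripper" is the gripper's target within -1 to 1 (fully open at 1, half-way at 0, shut at -1), set as the call begins (left out, the last holds). The fingers move at their own pace and stop on an object; "force" is the grip in N (left out, the last holds). Time passes only in rows, so rows that do not move let the fingers close, or fill a call up. It gives the time, the measured TCP pose, the force, the opening and the grip force at its end, in the units of the state.
- robot.observe(): the state, without advancing time (a new reading comes with each control period).
- robot.get_image(name): name is "side" or "top" or "wrist"; returns a dict with "frame" (480x640x3 uint8, red, green, blue), "fx", "fy", "cx", "cy" (pixels), "k1" (the pictures are not rectified: a ray, as slopes to the right and down, at radius r is drawn at 1 + k1 r^2 times it, then the intrinsics apply), "camera_from_world" (4x4, takes a point from world to camera coordinates); the wrist camera has in their place "tool_from_camera" (4x4, takes a point from camera to tool coordinates, whose origin is the TCP and whose axes are the flange's). Camera axes: x right, y down, z forward; pixel columns grow to the right and rows downward; lengths in mm; the calibration is good to about 2 mm. A picture is of the moment at which its call begins: read the wrist's pose just before it. There is no depth.
- robot.hand_in(): hands the job in; it is judged then, once.
The state is a dict: "time_s": time; "joint_pos": joint angles; "qd": joint speeds; "tau": joint torques, N m; "eef_pos": TCP position; "ee_rot": TCP orientation; "ft_force": force on the tool from outside, world axes, zero at the start; "wrist_torque": the same for the moment, N m; "gripper_width": finger opening in mm; "grip_force": force on a finger pad.
Only numpy, scipy, OpenCV 4.12 (cv2) and the standard library are available. Lean on these libraries where they do the work, as an engineer would, in place of code of your own. Each camera call takes 0.05 s, during which the arm holds its last target. There are 200 camera calls.

## Working session

There is one attempt and no reset: what is moved stays moved. The work goes in short steps, Python scripts to look and compute and a tool call to move; the robot and the scene stay as the last step left them, time stands still between calls to the robot, and variables do not carry over. Pictures are saved under pics/ and viewed, at most 10 in all, crops included, and the job is handed in when it is done.

Besides the shell and the picture viewer there is one more tool, called after "Emit:" in YAML: its name, and indented under it one key for each argument. arm_command: Moves the arm, as the interface text tells. Its arguments: {"type":"object","properties":{"deltas":{"type":"array"},"gripper":{"type":"number"},"force":{"type":"number"}},"required":["deltas"]}

```bash
mkdir -p pics; ls; python3 - <<'E'
from cell import robot
import cv2,pickle
o=robot.observe();print(o)
d={}
for n in("side","top"):
    g=robot.get_image(n);d[n]=g;cv2.imwrite(f"pics/{n}0.png",g["frame"][:,:,::-1])
    print(n,g["fx"],g["fy"],g["cx"],g["cy"],g["k1"]);print(g["camera_from_world"])
pickle.dump(d,open("d0.pkl","wb"))
E
```

```text
pics
{'time_s': 0.0, 'joint_pos': array([-1.28548235,  0.59214379,  0.04826637,  1.60986189, -0.03329123,
        0.94270675, -0.03370774]), 'qd': array([-9.16369252e-04, -3.04202774e-04, -8.85004025e-04, -1.81592882e-03,
        1.54629557e-04,  8.40776996e-05,  9.17580818e-04]), 'tau': array([ 6.76656350e-05, -5.48704505e+01,  1.54648516e+00, -1.98127145e+01,
        9.38485551e-03,  8.80943175e-03,  1.81781724e-05]), 'eef_pos': array([267.90979173, 673.19729177, 403.50701951]), 'ee_rot': array([-1.58878301e-04,  1.88224986e-01,  9.82125254e-01, -1.14697735e-03]), 'ft_force': array([ 0.53573961, -0.5708772 , -0.27141041]), 'wrist_torque': array([ 0.0052462 , -0.03910123,  0.02328463]), 'grip_force': 0.0, 'gripper_width': 85.23843782879916}
side 583.452829651791 583.452829651791 316.9535236584214 241.94262521599654 -0.14730722624462625
[[ 9.08446443e-01 -4.17871492e-01  1.04152158e-02 -4.07105488e+02]
 [-2.87151878e-01 -6.41983121e-01 -7.10915938e-01  1.48667538e+02]
 [ 3.03757897e-01  6.42838307e-01 -7.03199866e-01  1.33859401e+03]
 [ 0.00000000e+00  0.00000000e+00  0.00000000e+00  1.00000000e+00]]
top 502.7968838358712 502.7968838358712 326.71700859591857 245.5474528262325 -0.08863942352656712
[[ 3.05323186e-02 -9.99376194e-01 -1.77482699e-02 -2.56976066e+01]
 [-9.87981820e-01 -2.74828792e-02 -1.52107250e-01  4.39205440e+02]
 [ 1.51524591e-01  2.21791551e-02 -9.88204626e-01  9.11926849e+02]
 [ 0.00000000e+00  0.00000000e+00  0.00000000e+00  1.00000000e+00]]
```

View pics/top0.png

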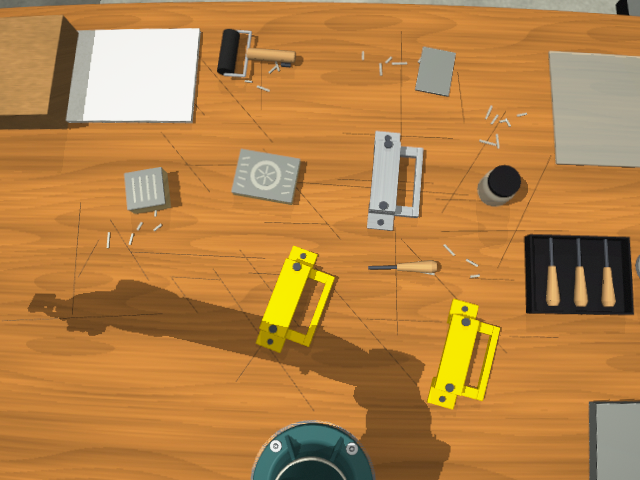

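View pics/side0.png

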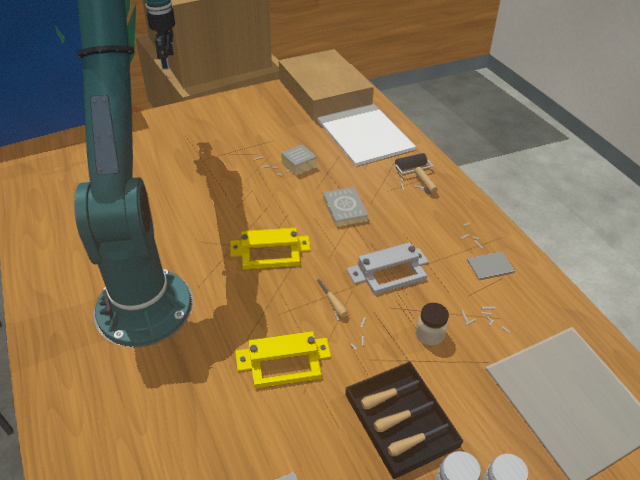

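The top picture shows the block at about (268,176). The grey gauge's crossbar is at (384,180) with its stop on the right at (419,182), so its mouth faces the block. I'll enlarge both.

```bash
cat > h.py <<'E'
import numpy as np, cv2, pickle
def KD(g): return np.array([[g["fx"],0,g["cx"]],[0,g["fy"],g["cy"]],[0,0,1.]]),np.array([g["k1"],0,0,0.])
def und(g,uv):
    # drawn = ray*(1+k1 r^2): the OpenCV k1 model
    K,D=KD(g); return cv2.undistortPoints(np.array(uv,float).reshape(-1,1,2),K,D)[:,0]
def world(g,uv,z,T=None):
    T=np.linalg.inv(g["camera_from_world"]) if T is None else T
    n=und(g,uv); d=np.c_[n,np.ones(len(n))]@T[:3,:3].T; o=T[:3,3]
    return o+d*((z-o[2])/d[:,2])[:,None]
def proj(g,P,T=None):
    M=np.array(g["camera_from_world"]) if T is None else np.linalg.inv(T)
    K,D=KD(g); return cv2.projectPoints(np.array(P,float),cv2.Rodrigues(M[:3,:3])[0],M[:3,3],K,D)[0][:,0]
E
python3 - <<'E'
import pickle,cv2
g=pickle.load(open("d0.pkl","rb"))["top"]["frame"]
cv2.imwrite("pics/crop1.png",cv2.resize(g[120:240,225:435,::-1],None,fx=3.8,fy=3.8,interpolation=cv2.INTER_CUBIC))
E
```

```text
(no output)
```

View pics/crop1.png

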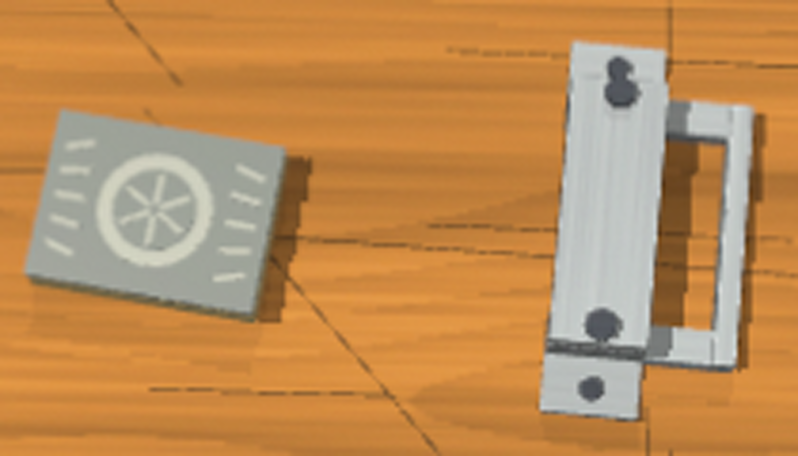

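The crop shows the block's lino corners at crop pixels (62,110), (286,148), (256,318) and (26,275). The gauge feet corners are at (573,42), (666,50), (640,418) and (540,410), and the stop's inner edge runs from (727,140) to (714,330).

```bash
python3 - <<'E'
import pickle
from h import *
from scipy.optimize import least_squares
g=pickle.load(open("d0.pkl","rb"))["top"]
px=lambda a:(np.array(a,float)+.5)/3.8-.5+[225,120]
def fit(L,uv,p0):
    L=np.array(L,float)
    def P(p):
        c,s=np.cos(p[2]),np.sin(p[2]); return np.c_[p[0]+c*L[:,0]-s*L[:,1],p[1]+s*L[:,0]+c*L[:,1],L[:,2]]
    r=least_squares(lambda p:(proj(g,P(p))-uv).ravel(),p0,x_scale=[100,100,1]); return r.x,r.fun.reshape(-1,2).round(2).tolist()
b=[(45,60,22.5),(45,-60,22.5),(-45,-60,22.5),(-45,60,22.5)]
print(fit(b,px([(62,110),(286,148),(256,318),(26,275)]),[600,70,0]))
G=[(100,25,6),(100,-25,6),(-100,-25,6),(-100,25,6)]
x,r=fit(G,px([(573,42),(666,50),(640,418),(540,410)]),[600,-150,0]);print(x,r)
s=world(g,px([(727,140),(714,330)]),16);c,sn=np.cos(x[2]),np.sin(x[2])
print((s[:,:2]-x[:2])@np.array([[c,-sn],[sn,c]]))
print("top",fit([(52,25,38),(52,-25,38)],px([(575,82),(668,88)]),x)[0] )
for n,uv in (("thick",(146,188)),("gouge",(405,267)),("jar",(500,185))): print(n,world(g,[uv],20))
E
```

```text
(array([ 5.76762020e+02,  1.10312994e+02, -1.51209566e-01]), [[0.04, 0.22], [0.52, 0.16], [-0.41, -0.61], [-0.14, 0.24]])
[ 5.79654533e+02 -1.21192801e+02 -6.60105506e-02] [[-0.15, -0.23], [0.13, -0.12], [-0.33, 0.3], [0.35, 0.03]]
[[ 49.45358943 -58.79636168]
 [-52.23539478 -58.8142531 ]]
top [ 5.93361993e+02 -1.23874626e+02 -3.83275078e-02]
thick [[547.11532579 348.74341768  20.        ]]
gouge [[ 404.85834276 -162.03349874   20.        ]]
jar [[ 570.93460912 -347.56917927   20.        ]]
```

```bash
cat >> h.py <<'E'
from scipy.spatial.transform import Rotation as R
G0=np.array([579.7,-121.2]); GA=-0.066
def g2w(p):
    c,s=np.cos(GA),np.sin(GA); return G0+np.array([c*p[0]-s*p[1],s*p[0]+c*p[1]])
def w2g(p):
    c,s=np.cos(GA),np.sin(GA); q=np.array(p[:2])-G0; return np.array([c*q[0]+s*q[1],-s*q[0]+c*q[1]])
def rot(o): return R.from_quat(np.roll(o["ee_rot"],-1))
def report(o,tgt=None,z=None,yang=None):
    m=rot(o).as_matrix(); p=o["eef_pos"]
    print("t",round(o["time_s"],2),"pos",p.round(1),"gauge",w2g(p).round(1),"yang-GA",round(np.arctan2(m[1,1],m[0,1])-GA,4),"zax",m[:,2].round(3),"F",np.round(o["ft_force"],1),"w",round(o["gripper_width"],1))
    if tgt is not None:
        w=g2w(tgt); mm=m
        if yang is not None:
            a=yang+GA; mm=np.array([[-np.sin(a),np.cos(a),0],[np.cos(a),np.sin(a),0],[0,0,-1]]); print("az",-(a-np.arctan2(m[1,1],m[0,1])))
            print("tilt rotvec after", (rot(o).inv()*R.from_matrix(mm)).as_rotvec().round(4))
        print("tool delta",(mm.T@(np.array([*w,z])-p)).round(1))
E
python3 - <<'E'
from h import *; from cell import robot
report(robot.observe(),(-110,231),240,np.pi/2)
E
```

```text
t 0.1 pos [267.9 673.2 403.6] gauge [-363.5  772.2] yang-GA 1.2581 zax [-0.001 -0.002 -1.   ] F [ 0.2 -0.5  0.8] w 85.6
az -0.3126679317135457
tilt rotvec after [-2.100e-03 -2.000e-04 -3.127e-01]
tool delta [-253.5 -541.2  163.6]
```

Emit:
arm_command:
  deltas:
    - {"az": -0.1565}
    - {"az": -0.1565,"ax": -0.002}
    - {"x": -14,"y": -30,"z": 9}
    - {"x": -14,"y": -30,"z": 9}
    - {"x": -14,"y": -30,"z": 9}
    - {"x": -14,"y": -30,"z": 9}
    - {"x": -14,"y": -30,"z": 9}
    - {"x": -14,"y": -30,"z": 9}
    - {"x": -14,"y": -30,"z": 9}
    - {"x": -14,"y": -30,"z": 9}
  gripper: 1

```text
invalid input
```

Emit:
arm_command:
  deltas:
    - {"x": -14,"y": -30,"z": 9}
    - {"x": -14,"y": -30,"z": 9}
    - {"x": -14,"y": -30,"z": 9}
    - {"x": -14,"y": -30,"z": 9}
    - {"x": -14,"y": -30,"z": 9}
    - {"x": -14,"y": -30,"z": 9}
    - {"x": -14,"y": -30,"z": 9}
    - {"x": -14,"y": -30,"z": 9}
    - {"x": -14,"y": -30,"z": 10}
    - {}

```text
invalid input
```

```bash
python3 - <<'E'
from h import *; from cell import robot
o=robot.observe();report(o,(-110,231),200,np.pi/2)
g=robot.get_image("wrist");pickle.dump((o,g),open("w1.pkl","wb"))
print(np.array(g["tool_from_camera"]).round(2),g["fx"])
a=g["frame"][:,:,::-1];b=robot.get_image("side")["frame"][60:360,120:520,::-1]
cv2.imwrite("pics/w1.png",np.hstack([cv2.resize(a,(400,300)),b]))
E
```

```text
t 0.1 pos [267.9 673.2 403.6] gauge [-363.5  772.2] yang-GA 1.2581 zax [-0.001 -0.002 -1.   ] F [ 0.2 -0.5  0.8] w 85.6
az -0.3126679317135457
tilt rotvec after [-2.100e-03 -2.000e-04 -3.127e-01]
tool delta [-253.5 -541.2  203.6]
[[-0.   -0.95 -0.3  76.8 ]
 [ 1.   -0.   -0.    0.13]
 [-0.   -0.3   0.95 31.31]
 [ 0.    0.    0.    1.  ]] 372.5826872337625
```

View pics/w1.png

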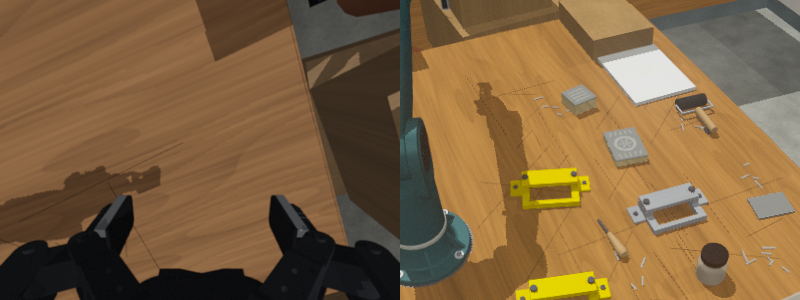

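The moves were refused, presumably because each row needs all six keys. The picture shows the open fingers over bare bench, and the scene hasn't changed.

Emit:
arm_command:
  deltas:
    - {"x": 0,"y": 0,"z": 0,"ax": 0,"ay": 0,"az": -0.1565}
    - {"x": 0,"y": 0,"z": 0,"ax": -0.002,"ay": 0,"az": -0.1565}
    - {"x": -14,"y": -30,"z": 9,"ax": 0,"ay": 0,"az": 0}
    - {"x": -14,"y": -30,"z": 9,"ax": 0,"ay": 0,"az": 0}
    - {"x": -14,"y": -30,"z": 9,"ax": 0,"ay": 0,"az": 0}
    - {"x": -14,"y": -30,"z": 9,"ax": 0,"ay": 0,"az": 0}
    - {"x": -14,"y": -30,"z": 9,"ax": 0,"ay": 0,"az": 0}
    - {"x": -14,"y": -30,"z": 9,"ax": 0,"ay": 0,"az": 0}
    - {"x": -14,"y": -30,"z": 9,"ax": 0,"ay": 0,"az": 0}
    - {"x": -14,"y": -30,"z": 9,"ax": 0,"ay": 0,"az": 0}
  gripper: 1

```text
time_s: 1.45
eef_pos: [364.5, 425.9, 332.0]
ee_rot: [0.0, 0.033, 0.999, 0.001]
ft_force: [0.6, -0.2, 0.5]
gripper_width: 85.4
grip_force: 0.0
```

Emit:
arm_command:
  deltas:
    - {"x": -14,"y": -30,"z": 9,"ax": 0,"ay": 0,"az": 0}
    - {"x": -14,"y": -30,"z": 9,"ax": 0,"ay": 0,"az": 0}
    - {"x": -14,"y": -30,"z": 9,"ax": 0,"ay": 0,"az": 0}
    - {"x": -14,"y": -30,"z": 9,"ax": 0,"ay": 0,"az": 0}
    - {"x": -14,"y": -30,"z": 9,"ax": 0,"ay": 0,"az": 0}
    - {"x": -14,"y": -30,"z": 9,"ax": 0,"ay": 0,"az": 0}
    - {"x": -14,"y": -30,"z": 9,"ax": 0,"ay": 0,"az": 0}
    - {"x": -14,"y": -30,"z": 9,"ax": 0,"ay": 0,"az": 0}
    - {"x": -14,"y": -30,"z": 9,"ax": 0,"ay": 0,"az": 0}
    - {"x": 0,"y": 0,"z": 10,"ax": 0,"ay": 0,"az": 0}

```text
time_s: 2.7
eef_pos: [473.2, 146.4, 240.5]
ee_rot: [0.001, 0.036, 0.999, 0.0]
ft_force: [0.1, 0.8, -0.3]
gripper_width: 85.5
grip_force: 0.0
```

```bash
python3 - <<'E'
from h import *; from cell import robot
o=robot.observe();report(o,(-110,231),200,np.pi/2)
g=robot.get_image("wrist");pickle.dump((o,g),open("w1.pkl","wb"))
cv2.imwrite("pics/w2.png",g["frame"][:,:,::-1])
E
```

```text
t 2.7 pos [473.2 146.4 240.5] gauge [-123.9  260. ] yang-GA 1.5651 zax [ 0.001  0.001 -1.   ] F [ 0.1  0.8 -0.3] w 85.5
az -0.005669521984589476
tilt rotvec after [ 0.0006  0.0011 -0.0057]
tool delta [-13.9 -29.   40.5]
```

View pics/w2.png

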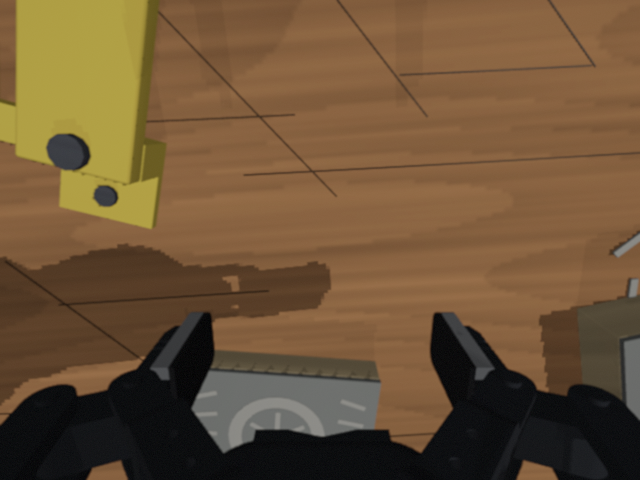

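The wrist picture shows the block's near long edge running from about (212,372), hidden by the finger, to its corner at (380,381). The open fingertips are at (212,313) and (433,313), about 160 mm ahead of the TCP, so 173 mm is the shut length.

```bash
python3 - <<'E'
from h import *
o,g=pickle.load(open("w1.pkl","rb"))
T=np.eye(4);T[:3,:3]=rot(o).as_matrix();T[:3,3]=o["eef_pos"];T=T@np.array(g["tool_from_camera"])
w=world(g,[(380,381),(212,371.5)],22.5,T);print(w.round(1),[w2g(p).round(1) for p in w])
c,s=np.cos(-.151),np.sin(-.151)
print("top cam corner",(576.8-45*c-60*s,110.3-45*s+60*c))
E
```

```text
[[542.6 176.2  22.5]
 [528.7  78.2  22.5]] [array([-56.7, 294.3]), array([-64. , 195.6])]
top cam corner (np.float64(541.3376581751269), np.float64(176.38647601662424))
```

Emit:
arm_command:
  deltas:
    - {"x": 0,"y": -10,"z": 15,"ax": 0,"ay": 0.001,"az": -0.006}
    - {"x": 0,"y": -10,"z": 15,"ax": 0,"ay": 0,"az": 0}
    - {"x": -4,"y": -9,"z": 15,"ax": 0,"ay": 0,"az": 0}
    - {"x": -5,"y": 0,"z": 15,"ax": 0,"ay": 0,"az": 0}
    - {"x": -5,"y": 0,"z": 12,"ax": 0,"ay": 0,"az": 0}
    - {"x": -8,"y": 0,"z": 0,"ax": 0,"ay": 0,"az": 0}
    - {"x": -8,"y": 0,"z": 0,"ax": 0,"ay": 0,"az": 0}
    - {"x": 0,"y": 0,"z": 0,"ax": 0,"ay": 0,"az": 0}
    - {"x": 0,"y": 0,"z": 0,"ax": 0,"ay": 0,"az": 0}
    - {"x": 0,"y": 0,"z": 0,"ax": 0,"ay": 0,"az": 0}

```text
time_s: 4.0
eef_pos: [499.9, 118.8, 168.9]
ee_rot: [-0.0, 0.03, 1.0, 0.001]
ft_force: [0.5, 0.0, 0.8]
gripper_width: 85.5
grip_force: 0.0
```

```bash
python3 - <<'E'
from h import *; from cell import robot
report(robot.observe(),(-57,231),168,np.pi/2)
E
```

```text
t 4.0 pos [499.9 118.8 168.9] gauge [-95.4 234.2] yang-GA 1.5772 zax [-0.001  0.002 -1.   ] F [0.5 0.  0.8] w 85.5
az 0.006411350546832839
tilt rotvec after [ 0.002  -0.001   0.0064]
tool delta [-38.4  -3.2   0.9]
```

Emit:
arm_command:
  deltas:
    - {"x": -4,"y": -1,"z": 0,"ax": 0,"ay": 0,"az": 0.002}
    - {"x": -4,"y": -1,"z": 0,"ax": 0,"ay": 0,"az": 0}
    - {"x": -4,"y": 0,"z": 0,"ax": 0,"ay": 0,"az": 0}
    - {"x": -4,"y": 0,"z": 0,"ax": 0,"ay": 0,"az": 0}
    - {"x": -4,"y": 0,"z": 0,"ax": 0,"ay": 0,"az": 0}
    - {"x": -4,"y": 0,"z": 0,"ax": 0,"ay": 0,"az": 0}
    - {"x": -4,"y": 0,"z": 0,"ax": 0,"ay": 0,"az": 0}
    - {"x": -3,"y": 0,"z": 0,"ax": 0,"ay": 0,"az": 0}
    - {"x": -3,"y": 0,"z": 0,"ax": 0,"ay": 0,"az": 0}
    - {"x": -3,"y": 0,"z": 0,"ax": 0,"ay": 0,"az": 0}

```text
time_s: 5.25
eef_pos: [537.2, 114.7, 168.6]
ee_rot: [-0.0, 0.031, 1.0, 0.001]
ft_force: [-0.6, 0.1, 0.2]
gripper_width: 85.6
grip_force: 0.4
```

```bash
python3 - <<'E'
from h import *; from cell import robot
report(robot.observe(),(-57,231),168,np.pi/2)
g=robot.get_image("top");pickle.dump(g,open("t1.pkl","wb"))
cv2.imwrite("pics/t1.png",cv2.resize(g["frame"][120:240,225:435,::-1],None,fx=3.8,fy=3.8,interpolation=cv2.INTER_CUBIC))
E
```

```text
t 5.25 pos [537.2 114.7 168.6] gauge [-58.  232.6] yang-GA 1.5754 zax [-0.001  0.002 -1.   ] F [-0.6  0.1  0.2] w 85.6
az 0.004650563135799812
tilt rotvec after [ 0.0021 -0.001   0.0047]
tool delta [-1.  -1.6  0.6]
```

View pics/t1.png

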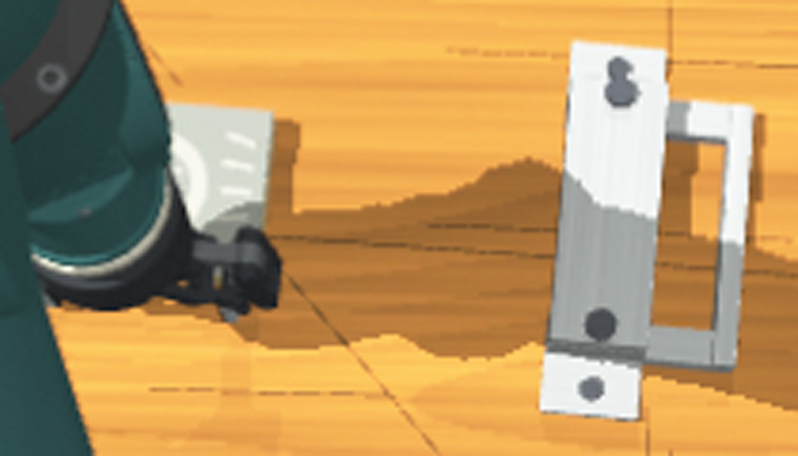

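The block now lies parallel to the gauge. Its lead far corner is at crop (273,112), and the lead edge runs down to about (261,225).

```bash
python3 - <<'E'
from h import *
g=pickle.load(open("t1.pkl","rb"))
px=lambda a:(np.array(a,float)+.5)/3.8-.5+[225,120]
print([w2g(p).round(1) for p in world(g,px([(273,112),(261,225),(180,104)]),22.5)])
E
```

```text
[array([ 40.6, 177. ]), array([-20.4, 176.7]), array([ 40.7, 225.8])]
```

Emit:
arm_command:
  deltas:
    - {"x": -2,"y": 0,"z": 0,"ax": 0,"ay": 0,"az": 0.003}
    - {"x": -2,"y": 0,"z": 0,"ax": 0,"ay": 0,"az": 0}
    - {"x": 0,"y": 0,"z": 0,"ax": 0,"ay": 0,"az": 0}
    - {"x": 4,"y": 0,"z": 0,"ax": 0,"ay": 0,"az": 0}
    - {"x": 10,"y": 0,"z": 0,"ax": 0,"ay": 0,"az": 0}
    - {"x": 16,"y": 0,"z": 0,"ax": 0,"ay": 0,"az": 0}
    - {"x": 0,"y": 0,"z": -20,"ax": 0,"ay": 0,"az": 0}
    - {"x": 0,"y": 0,"z": -30,"ax": 0,"ay": 0,"az": 0}
    - {"x": 0,"y": 20,"z": -30,"ax": 0,"ay": 0,"az": 0}
    - {"x": 0,"y": 40,"z": 0,"ax": 0,"ay": 0,"az": 0}

```text
time_s: 6.55
eef_pos: [514.7, 174.6, 250.8]
ee_rot: [0.001, 0.034, 0.999, 0.001]
ft_force: [1.4, 0.6, 0.5]
gripper_width: 85.4
grip_force: 0.0
```

Emit:
arm_command:
  deltas:
    - {"x": 0,"y": 40,"z": 0,"ax": 0,"ay": 0,"az": 0}
    - {"x": 0,"y": 0,"z": 0,"ax": 0,"ay": 0,"az": 0.175}
    - {"x": 0,"y": 0,"z": 0,"ax": 0,"ay": 0,"az": 0.175}
    - {"x": 0,"y": 0,"z": 0,"ax": 0,"ay": 0,"az": 0.175}
    - {"x": 0,"y": 0,"z": 0,"ax": 0,"ay": 0,"az": 0.175}
    - {"x": 0,"y": 0,"z": 0,"ax": 0,"ay": 0,"az": 0.175}
    - {"x": 0,"y": 0,"z": 0,"ax": 0,"ay": 0,"az": 0.175}
    - {"x": 0,"y": 0,"z": 0,"ax": 0,"ay": 0,"az": 0.175}
    - {"x": 0,"y": 0,"z": 0,"ax": 0,"ay": 0,"az": 0.175}
    - {"x": 0,"y": 0,"z": 0,"ax": 0,"ay": 0,"az": 0.17}
  gripper: 0

```text
time_s: 7.8
eef_pos: [516.1, 215.8, 248.6]
ee_rot: [-0.001, 0.731, 0.682, -0.0]
ft_force: [0.3, -0.5, 0.3]
gripper_width: 42.7
grip_force: 0.0
```

```bash
python3 - <<'E'
from h import *; from cell import robot
report(robot.observe(),(-1,330),185,0)
g=robot.get_image("top");pickle.dump(g,open("t2.pkl","wb"))
cv2.imwrite("pics/t2.png",cv2.resize(g["frame"][120:240,225:435,::-1],None,fx=3.8,fy=3.8,interpolation=cv2.INTER_CUBIC))
E
```

```text
t 7.8 pos [516.1 215.8 248.6] gauge [-85.7 332. ] yang-GA -0.0034 zax [-0.002  0.001 -1.   ] F [ 0.3 -0.5  0.3] w 42.7
az -0.0033736278176780543
tilt rotvec after [-0.0022 -0.0013 -0.0034]
tool delta [-2.  84.7 63.6]
```

View pics/t2.png

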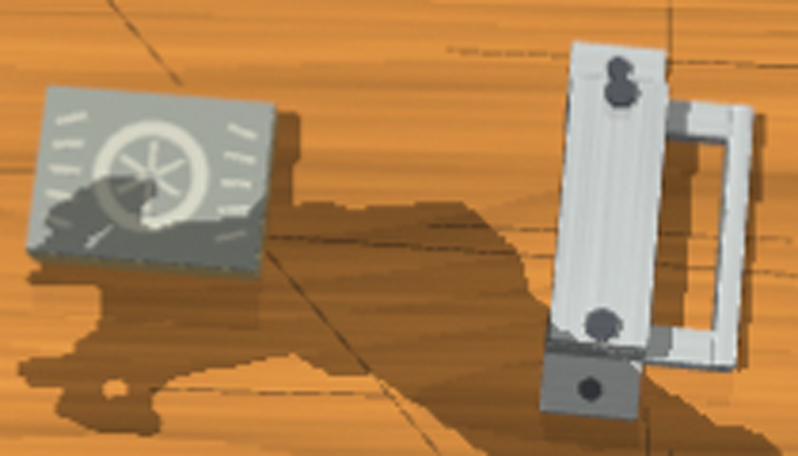

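The block lies clear, with corners at crop (48,86), (275,104), (259,274) and (27,250).

```bash
python3 - <<'E'
from h import *
g=pickle.load(open("t2.pkl","rb"))
px=lambda a:(np.array(a,float)+.5)/3.8-.5+[225,120]
w=np.array([w2g(p) for p in world(g,px([(48,86),(275,104),(259,273),(27,250)]),22.5)])
print(w.round(1),w.mean(0))
d=w[0]-w[1];e=w[3]-w[2];print(np.arctan2(-d[0],d[1]),np.arctan2(-e[0],e[1]))
E
```

```text
[[ 44.6 295.9]
 [ 45.  176.5]
 [-45.7 175. ]
 [-44.2 295.4]] [-7.54254643e-02  2.35698719e+02]
0.002974391047268784 -0.012084179176063626
```

Emit:
arm_command:
  deltas:
    - {"x": -1,"y": 20,"z": 0,"ax": -0.001,"ay": -0.001,"az": -0.002}
    - {"x": -1,"y": 25,"z": 0,"ax": 0,"ay": 0,"az": 0}
    - {"x": 0,"y": 25,"z": 0,"ax": 0,"ay": 0,"az": 0}
    - {"x": 0,"y": 15,"z": 10,"ax": 0,"ay": 0,"az": 0}
    - {"x": 0,"y": 0,"z": 20,"ax": 0,"ay": 0,"az": 0}
    - {"x": 0,"y": 0,"z": 20,"ax": 0,"ay": 0,"az": 0}
    - {"x": 0,"y": 0,"z": 10,"ax": 0,"ay": 0,"az": 0}
    - {"x": 0,"y": 0,"z": 6,"ax": 0,"ay": 0,"az": 0}
    - {"x": 0,"y": 0,"z": 4,"ax": 0,"ay": 0,"az": 0}
    - {"x": 0,"y": 0,"z": 0,"ax": 0,"ay": 0,"az": 0}

```text
time_s: 9.1
eef_pos: [602.4, 208.7, 178.9]
ee_rot: [-0.0, 0.729, 0.685, 0.001]
ft_force: [0.3, 0.0, -0.1]
gripper_width: 42.6
grip_force: 0.0
```

```bash
python3 - <<'E'
from h import *; from cell import robot
o=robot.observe();report(o,(-1,70),178,0)
g=robot.get_image("wrist");pickle.dump((o,g),open("w2.pkl","wb"))
cv2.imwrite("pics/w3.png",np.hstack([cv2.resize(g["frame"][:,:,::-1],(400,300)),cv2.resize(robot.get_image("side")["frame"][130:255,260:427,::-1],(400,300))]))
E
```

```text
t 9.1 pos [602.4 208.7 178.9] gauge [  0.9 330.6] yang-GA 0.0041 zax [ 0.     0.001 -1.   ] F [ 0.3  0.  -0.1] w 42.6
az 0.004069723120444416
tilt rotvec after [ 0.0004 -0.0011  0.0041]
tool delta [-260.6   -1.9    0.9]
```

View pics/w3.png

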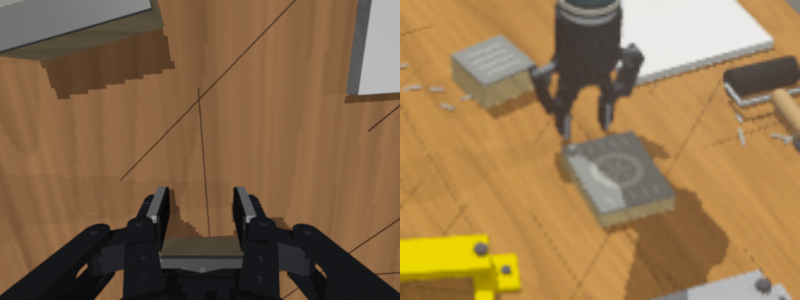

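The hand is low behind the block's rear end and centred on it, with the thick block clear. I'll start pushing.

Emit:
arm_command:
  deltas:
    - {"x": -7,"y": -1,"z": 0,"ax": 0,"ay": 0,"az": 0.002}
    - {"x": -7,"y": 0,"z": 0,"ax": 0,"ay": 0,"az": 0}
    - {"x": -5,"y": 0,"z": 0,"ax": 0,"ay": 0,"az": 0}
    - {"x": -4,"y": 0,"z": 0,"ax": 0,"ay": 0,"az": 0}
    - {"x": -4,"y": 0,"z": 0,"ax": 0,"ay": 0,"az": 0}
    - {"x": -5,"y": 0,"z": 0,"ax": 0,"ay": 0,"az": 0}
    - {"x": -7,"y": 0,"z": 0,"ax": 0,"ay": 0,"az": 0}
    - {"x": -7,"y": 0,"z": 0,"ax": 0,"ay": 0,"az": 0}
    - {"x": -7,"y": 0,"z": 0,"ax": 0,"ay": 0,"az": 0}
    - {"x": -7,"y": 0,"z": 0,"ax": 0,"ay": 0,"az": 0}

```text
time_s: 10.45
eef_pos: [597.6, 148.3, 178.9]
ee_rot: [-0.0, 0.729, 0.684, 0.001]
ft_force: [0.4, 0.7, 1.0]
gripper_width: 42.8
grip_force: 0.9
```

Emit:
arm_command:
  deltas:
    - {"x": -8,"y": 0,"z": 0,"ax": 0,"ay": 0,"az": 0}
    - {"x": -8,"y": 0,"z": 0,"ax": 0,"ay": 0,"az": 0}
    - {"x": -8,"y": 0,"z": 0,"ax": 0,"ay": 0,"az": 0}
    - {"x": -8,"y": 0,"z": 0,"ax": 0,"ay": 0,"az": 0}
    - {"x": -8,"y": 0,"z": 0,"ax": 0,"ay": 0,"az": 0}
    - {"x": -8,"y": 0,"z": 0,"ax": 0,"ay": 0,"az": 0}
    - {"x": -8,"y": 0,"z": 0,"ax": 0,"ay": 0,"az": 0}
    - {"x": -8,"y": 0,"z": 0,"ax": 0,"ay": 0,"az": 0}
    - {"x": -8,"y": 0,"z": 0,"ax": 0,"ay": 0,"az": 0}
    - {"x": -8,"y": 0,"z": 0,"ax": 0,"ay": 0,"az": 0}

```text
time_s: 11.7
eef_pos: [592.3, 68.4, 178.7]
ee_rot: [-0.0, 0.729, 0.684, 0.0]
ft_force: [0.8, 0.9, 2.0]
gripper_width: 42.8
grip_force: 0.9
```

```bash
python3 - <<'E'
from h import *; from cell import robot
o=robot.observe();report(o,(-1,70),178,0)
g=robot.get_image("top");pickle.dump(g,open("t3.pkl","wb"))
cv2.imwrite("pics/t3.png",cv2.resize(g["frame"][120:240,265:435,::-1],None,fx=4.5,fy=4.5,interpolation=cv2.INTER_CUBIC))
E
```

```text
t 11.7 pos [592.3  68.4 178.7] gauge [1.0e-01 1.9e+02] yang-GA 0.002 zax [ 0.     0.001 -1.   ] F [0.8 0.9 2. ] w 42.8
az 0.002019111407209437
tilt rotvec after [ 0.0001 -0.001   0.002 ]
tool delta [-120.    -1.1    0.7]
```

View pics/t3.png

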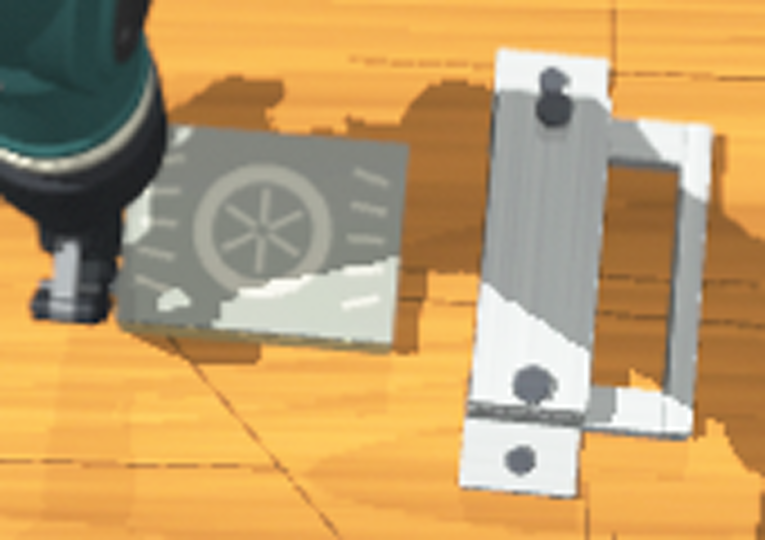

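The block is square to the mouth, with lead corners at crop (409,147) and (392,345). The inner corners of the stop are at about (679,167) and (667,392).

```bash
python3 - <<'E'
from h import *
g=pickle.load(open("t3.pkl","rb"))
px=lambda a:(np.array(a,float)+.5)/4.5-.5+[265,120]
f=lambda a,z:np.array([w2g(p) for p in world(g,px(a),z)]).round(1).tolist()
print(f([(409,147),(392,345),(172,126)],22.5),f([(679,167),(667,390)],15),f([(495,89),(606,96)],38))
E
```

```text
[[44.5, 60.8], [-44.8, 60.4], [44.7, 164.9]] [[49.2, -58.1], [-51.6, -59.5]] [[68.6, 26.3], [70.0, -21.6]]
```

Emit:
arm_command:
  deltas:
    - {"x": -8,"y": -0.5,"z": 0,"ax": 0,"ay": 0,"az": 0.001}
    - {"x": -8,"y": -0.5,"z": 0,"ax": 0,"ay": 0,"az": 0}
    - {"x": -8,"y": 0,"z": 0,"ax": 0,"ay": 0,"az": 0}
    - {"x": -8,"y": 0,"z": 0,"ax": 0,"ay": 0,"az": 0}
    - {"x": -8,"y": 0,"z": 0,"ax": 0,"ay": 0,"az": 0}
    - {"x": -8,"y": 0,"z": 0,"ax": 0,"ay": 0,"az": 0}
    - {"x": -8,"y": 0,"z": 0,"ax": 0,"ay": 0,"az": 0}
    - {"x": -8,"y": 0,"z": 0,"ax": 0,"ay": 0,"az": 0}
    - {"x": -8,"y": 0,"z": 0,"ax": 0,"ay": 0,"az": 0}
    - {"x": -8,"y": 0,"z": 0,"ax": 0,"ay": 0,"az": 0}

```text
time_s: 13.0
eef_pos: [586.2, -11.4, 178.6]
ee_rot: [-0.0, 0.73, 0.684, 0.0]
ft_force: [-0.6, 1.4, -0.3]
gripper_width: 42.7
grip_force: 0.4
```

Emit:
arm_command:
  deltas:
    - {"x": -8,"y": 0,"z": 0,"ax": 0,"ay": 0,"az": 0}
    - {"x": -7,"y": 0,"z": 0,"ax": 0,"ay": 0,"az": 0}
    - {"x": -6,"y": 0,"z": 0,"ax": 0,"ay": 0,"az": 0}
    - {"x": -4,"y": 0,"z": 0,"ax": 0,"ay": 0,"az": 0}
    - {"x": -3,"y": 0,"z": 0,"ax": 0,"ay": 0,"az": 0}
    - {"x": -3,"y": 0,"z": 0,"ax": 0,"ay": 0,"az": 0}
    - {"x": -2,"y": 0,"z": 0,"ax": 0,"ay": 0,"az": 0}
    - {"x": -2,"y": 0,"z": 0,"ax": 0,"ay": 0,"az": 0}
    - {"x": -1,"y": 0,"z": 0,"ax": 0,"ay": 0,"az": 0}
    - {"x": 0,"y": 0,"z": 0,"ax": 0,"ay": 0,"az": 0}

```text
time_s: 14.25
eef_pos: [583.9, -46.9, 178.6]
ee_rot: [-0.0, 0.73, 0.684, 0.0]
ft_force: [0.1, 0.4, -0.4]
gripper_width: 42.7
grip_force: 0.3
```

```bash
python3 - <<'E'
from h import *; from cell import robot
report(robot.observe(),(-1,69.4),178,0)
E
```

```text
t 14.25 pos [583.9 -46.9 178.6] gauge [-0.7 74.4] yang-GA 0.0009 zax [ 0.     0.001 -1.   ] F [ 0.1  0.4 -0.4] w 42.7
az 0.0008917502396404153
tilt rotvec after [ 0.0003 -0.0008  0.0009]
tool delta [-5.  -0.3  0.6]
```

Emit:
arm_command:
  deltas:
    - {"x": -0.7,"y": 0,"z": 0,"ax": 0,"ay": 0,"az": 0}
    - {"x": -0.7,"y": 0,"z": 0,"ax": 0,"ay": 0,"az": 0}
    - {"x": -0.7,"y": 0,"z": 0,"ax": 0,"ay": 0,"az": 0}
    - {"x": -0.7,"y": 0,"z": 0,"ax": 0,"ay": 0,"az": 0}
    - {"x": -0.7,"y": 0,"z": 0,"ax": 0,"ay": 0,"az": 0}
    - {"x": -0.5,"y": 0,"z": 0,"ax": 0,"ay": 0,"az": 0}
    - {"x": 0,"y": 0,"z": 0,"ax": 0,"ay": 0,"az": 0}
    - {"x": 0,"y": 0,"z": 0,"ax": 0,"ay": 0,"az": 0}
    - {"x": 0,"y": 0,"z": 0,"ax": 0,"ay": 0,"az": 0}
    - {"x": 0,"y": 0,"z": 0,"ax": 0,"ay": 0,"az": 0}

```text
time_s: 15.5
eef_pos: [583.6, -50.8, 178.6]
ee_rot: [-0.0, 0.73, 0.684, 0.0]
ft_force: [1.0, 0.9, 0.6]
gripper_width: 42.4
grip_force: 0.4
```

Emit:
arm_command:
  deltas:
    - {"x": -0.5,"y": 0,"z": 0,"ax": 0,"ay": 0,"az": 0}
    - {"x": -0.5,"y": 0,"z": 0,"ax": 0,"ay": 0,"az": 0}
    - {"x": -0.5,"y": 0,"z": 0,"ax": 0,"ay": 0,"az": 0}
    - {"x": 0,"y": 0,"z": 0,"ax": 0,"ay": 0,"az": 0}
    - {"x": 0,"y": 0,"z": 0,"ax": 0,"ay": 0,"az": 0}
    - {"x": 0,"y": 0,"z": 0,"ax": 0,"ay": 0,"az": 0}
    - {"x": 0,"y": 0,"z": 0,"ax": 0,"ay": 0,"az": 0}
    - {"x": 0,"y": 0,"z": 0,"ax": 0,"ay": 0,"az": 0}
    - {"x": 0,"y": 0,"z": 0,"ax": 0,"ay": 0,"az": 0}
    - {"x": 0,"y": 0,"z": 0,"ax": 0,"ay": 0,"az": 0}

```text
time_s: 16.75
eef_pos: [583.7, -51.2, 178.6]
ee_rot: [-0.001, 0.729, 0.684, 0.001]
ft_force: [1.1, 5.4, 2.0]
gripper_width: 42.7
grip_force: 2.6
```

Emit:
arm_command:
  deltas:
    - {"x": -0.5,"y": 0,"z": 0,"ax": 0,"ay": 0,"az": 0}
    - {"x": -0.5,"y": 0,"z": 0,"ax": 0,"ay": 0,"az": 0}
    - {"x": 0,"y": 0,"z": 0,"ax": 0,"ay": 0,"az": 0}
    - {"x": 0,"y": 0,"z": 0,"ax": 0,"ay": 0,"az": 0}
    - {"x": 0,"y": 0,"z": 0,"ax": 0,"ay": 0,"az": 0}
    - {"x": 0,"y": 0,"z": 0,"ax": 0,"ay": 0,"az": 0}
    - {"x": 0,"y": 0,"z": 0,"ax": 0,"ay": 0,"az": 0}
    - {"x": 0,"y": 0,"z": 0,"ax": 0,"ay": 0,"az": 0}
    - {"x": 0,"y": 0,"z": 0,"ax": 0,"ay": 0,"az": 0}
    - {"x": 0,"y": 0,"z": 0,"ax": 0,"ay": 0,"az": 0}

```text
time_s: 18.0
eef_pos: [583.7, -51.4, 178.6]
ee_rot: [-0.001, 0.729, 0.684, 0.001]
ft_force: [0.6, 6.0, 2.4]
gripper_width: 43.0
grip_force: 3.4
```

Contact force shows at gauge y ≈ 69.8, where the stop was expected. I'll press a little more to seat the end square.

Emit:
arm_command:
  deltas:
    - {"x": -0.7,"y": 0,"z": 0,"ax": 0,"ay": 0,"az": 0}
    - {"x": -0.7,"y": 0,"z": 0,"ax": 0,"ay": 0,"az": 0}
    - {"x": -0.7,"y": 0,"z": 0,"ax": 0,"ay": 0,"az": 0}
    - {"x": 0,"y": 0,"z": 0,"ax": 0,"ay": 0,"az": 0}
    - {"x": 0,"y": 0,"z": 0,"ax": 0,"ay": 0,"az": 0}
    - {"x": 0,"y": 0,"z": 0,"ax": 0,"ay": 0,"az": 0}
    - {"x": 0,"y": 0,"z": 0,"ax": 0,"ay": 0,"az": 0}
    - {"x": 0,"y": 0,"z": 0,"ax": 0,"ay": 0,"az": 0}
    - {"x": 0,"y": 0,"z": 0,"ax": 0,"ay": 0,"az": 0}
    - {"x": 0,"y": 0,"z": 0,"ax": 0,"ay": 0,"az": 0}

```text
time_s: 19.25
eef_pos: [583.8, -51.9, 178.6]
ee_rot: [-0.002, 0.729, 0.685, 0.002]
ft_force: [1.4, 10.4, 2.3]
gripper_width: 42.9
grip_force: 4.9
```

Emit:
arm_command:
  deltas:
    - {"x": 3,"y": 0,"z": 0,"ax": 0,"ay": 0,"az": 0}
    - {"x": 5,"y": 0,"z": 0,"ax": 0,"ay": 0,"az": 0}
    - {"x": 10,"y": 0,"z": 0,"ax": 0,"ay": 0,"az": 0}
    - {"x": 20,"y": 0,"z": 0,"ax": 0,"ay": 0,"az": 0}
    - {"x": 30,"y": 0,"z": 0,"ax": 0,"ay": 0,"az": 0}
    - {"x": 30,"y": 0,"z": -10,"ax": 0,"ay": 0,"az": 0}
    - {"x": 30,"y": 0,"z": -30,"ax": 0,"ay": 0,"az": 0}
    - {"x": 30,"y": 0,"z": -30,"ax": 0,"ay": 0,"az": 0}
    - {"x": 0,"y": 0,"z": -30,"ax": 0,"ay": 0,"az": 0}
    - {"x": 0,"y": 0,"z": 0,"ax": 0,"ay": 0,"az": 0}

```text
time_s: 20.5
eef_pos: [594.3, 104.2, 280.8]
ee_rot: [0.001, 0.729, 0.685, 0.002]
ft_force: [-0.5, 0.0, 0.2]
gripper_width: 42.4
grip_force: 0.0
```

```bash
python3 - <<'E'
from h import *; from cell import robot
report(robot.observe())
g=robot.get_image("top");pickle.dump(g,open("t4.pkl","wb"))
s=robot.get_image("side")["frame"][190:340,310:470,::-1]
cv2.imwrite("pics/t4.png",np.hstack([cv2.resize(g["frame"][125:245,335:435,::-1],(400,480),interpolation=cv2.INTER_CUBIC),cv2.resize(s,(400,480))]))
E
```

```text
t 20.5 pos [594.3 104.2 280.8] gauge [ -0.3 225.8] yang-GA 0.0036 zax [ 0.005  0.002 -1.   ] F [-0.5  0.   0.2] w 42.4
```

View pics/t4.png

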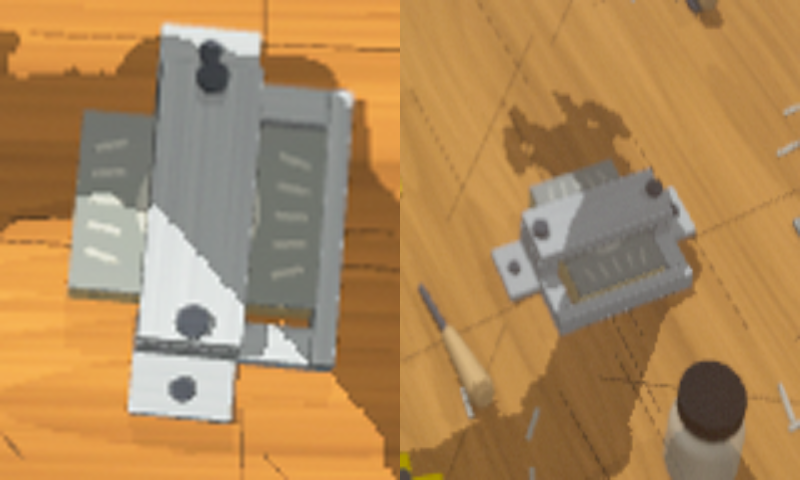

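The block sits under the bridge with its lead end flat against the stop (crop edge (327,123) to (314,312)). It sticks out evenly at the mouth, and the hand is clear.

```bash
python3 - <<'E'
from cell import robot
print(robot.hand_in())
E
```

```text
the job is handed in; nothing more can be done
None
```

The block was pushed flat along the bench, under the steel bridge, until its narrow end sat square against the stop (about 10 N at the wrist); the hand is clear, the square block, gouge and jar weren't touched, and the job was handed in at about 20.6 s.

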